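# Close and pin the slicer guard

### The arm

A 6-joint arm with a two-finger parallel gripper is mounted at the origin on a cart in front of the work surface, level with it; the furniture and walls round the work are solid. World frame = base frame: x ahead of the robot, y to its left, z up, the work surface at z = 0. Lengths are in mm, angles in rad, forces in N, time in s.
With the tool pointing down it reaches from about 350 to 775 mm from the base axis. Payload 7.3 kg.
Tool frame: the origin (TCP) lies midway between the tips of the shut fingers; the grasp point (between the pads) lies 19 mm behind it; z points along the fingers, y is the line along which they close (so a half turn about z gives the same grasp; the last joint's range is limited). The gripper opens to 92 mm and grips with 3 to 60 N. Pads are 19 mm wide; open, the fingers measure 130 mm over their backs; the gripper's body (75 mm by 190 mm) begins 47 mm behind the grasp point.
Start: joints at [1.131, 0.342, 1.524, -0, 1.275, -0.146], TCP at [152.021, 502.53, 202.141] pointing down, gripper open.
Joint ranges: [-2.53, 2.53], [-0.77, 2.02], [0.04, 2.7], [-1, 4.14], [0.28, 2.66], [-3.11, 3.11]. Speed limits (rad/s): [2.57, 2.57, 3.14, 3.14, 3.14, 3.14].

### API

Orientations are given as [roll, pitch, yaw] about the fixed x, y, z axes, in that order (R = Rz(yaw) Ry(pitch) Rx(roll)).
In Python, from plant import get_obs, capture, camera_model, close_job, search_frame, regions_of, pinpoint gives the robot as it stands. The module is installed in compiled form; this text tells all that it offers.
- The arm moves only by the shell command python3 -m pendant 'ROWS'. ROWS is JSON, one flat list of numbers, 7 for each row, row after row: the shift along the tool's x, y, z in units of 30 mm (1.0 is 30 mm), then the turn, a rotation vector about the tool's x, y, z in units of 4 degrees (1.0 is 4 degrees), then the closure, from -1 (fully open) to 1 (shut), so that 0 is half open. In form: [dx, dy, dz, wx, wy, wz, gripper, dx, dy, dz, wx, wy, wz, gripper, ...]. A call has 1 to 12 rows; each row shifts and turns the commanded pose from where the row before left it, along the tool's axes as they then stand; what a row does not reach is not made up. A row lasts 1/10 s, in which the tool goes at most 50 mm and 8.59 degrees, less where a joint would pass 70% of its speed; a pose out of reach is approached as far as the arm can. A call with a number of a shift or a turn outside -1 to 1 is refused whole. A call with a gripper value outside its range is refused whole. The fingers move at their own pace and stop on an object; the grip force is fixed at half the most. Time passes only in rows, so rows that do not move let the fingers close. It gives the time, the measured TCP pose, the force, the opening and the grip force at its end, in the units of the state.
- get_obs(): the state, without advancing time (a new reading comes with each control period).
- capture(name): name is "side" or "top" or "wrist"; returns the picture (480x640x3 uint8, red, green, blue); there is no depth.
- camera_model(name): a dict with "fov_y" (degrees; the focal length in pixels is half the picture's height over the tangent of half this angle, whatever the lens; pixels are square), "cx", "cy" (the principal point, pixels), "pose" (4x4, takes a point from camera to world coordinates). Camera axes: x right, y up, looking along -z (the intrinsics and any distortion apply to the point x, -y, -z); pixel columns grow to the right and rows downward; lengths in mm; the calibration is good to about 2 mm. A picture is of the moment at which its call begins: read the wrist's pose just before it. camera_model takes no time and is no camera call; for the wrist camera it gives the pose at the moment of the call.
- close_job(): hands the job in; it is judged then, once.
Trained networks look in the newest picture that a camera, given by its name, has taken for a name from the list of things; names that differ only in an ending like _2 or _b are one class to them, and where a whole thing is asked for, a point or a joint stands for the part that bears it (a point fixed in the world has none). Each returns a list of dicts, best first, with "score" (0 to 1); they miss things now and then, are a little off and sometimes report something else, mostly with a low value. They report only what shows in the picture. A call takes as long as a camera call. They do not tell look-alikes from the thing itself.
- search_frame(camera, thing): "location" ([column, row] in pixels, amid what is visible of it).
- regions_of(camera, thing): "pixels" (480x640 bool, what is visible of it) and "location" ([column, row] in pixels, amid what is visible of it).
- pinpoint(camera, thing): "location" ([column, row] in pixels: a listed point, or the origin of a listed thing).
The state is a dict: "time": time; "joint_positions": joint angles; "dq": joint speeds; "tau": joint torques, N m; "tool_pos": TCP position; "tcp_rot": TCP orientation; "contact_force": force on the tool from outside, world axes, zero at the start; "moment": the same for the moment, N m; "grip_width": finger opening in mm; "finger_force": force on a finger pad.
Only numpy, scipy, OpenCV 4.12 (cv2) and the standard library are available. Lean on these libraries where they do the work, as an engineer would, in place of code of your own. Each camera call takes 0.05 s, during which the arm holds its last target. There are 200 camera calls.

### The job

Close the vegetable slicer's blade guard and lock it: pull the blue-knobbed quick-release pin up out of the rail, slide the red guard to the left so that its steel tongue goes into the interlock switch, find where its pin hole lines up with the green-ringed hole in the lock plate, and push the pin through both until it clicks fully home with its collar down on the guard. The lock plate is bolted on a little differently every time, so look or feel for the hole; keep off the blade and do not shift the other things on the worktop.

Things in the scene. Friction and masses are not known exactly. Their poses are not given: they have to be found in the camera images.
- slicer: white countertop vegetable slicer, fixed, 182 (x) x 320 (y) mm; origin under its middle at worktop height. Its +y is the way the guard closes (robot's left, within about 0.3 rad). Along its near side (x = -65 mm) runs a metal rail 34 mm wide, top at 34 mm, with two vertical pin holes: orange-ringed (y = -65), and green-ringed in the lock plate. Deck 29 mm, motor hump at the far side 48 mm high
- hole_open (a point): centre of the mouth of the orange-ringed rail hole, at rail-top height; 13.5 mm wide, 24 mm deep, 1 mm chamfer; the pin stands in it at the start. The green-ringed hole, of the same size and height, lies 86 to 102 mm from it exactly along the slicer's +y: just where differs each time and is not measured, so it is to be seen or felt for with the pin's nose
- guard (a joint): slide of the guard along the slicer's +y, in m: 0 with its pin hole over the orange-ringed hole (start), 0.086 to 0.102 with it over the green-ringed one, the tongue then 7 to 23 mm deep in the switch; it runs from -0.008 to 0.108 with no catch on the way, and stays where it is left (friction about 1.5 N)
- guard_boss (a point): centre of the top of the guard's red boss, at the mouth of its vertical pin hole (13.5 mm wide, right through). The boss is 34 x 36 mm, 24 mm high, top 59 mm above the worktop, underside 1 mm above the rail; two spring balls half-way up it snap into the pin's groove. It moves with the guard, a clear plate 106 x 122 mm on its far side, top at 41 mm
- guard_rib (a point): centre of the red upright rib on the guard by which it can also be pushed: 44 mm across the slide, 10 mm thick along it, top 71 mm above the worktop
- tongue_tip (a point): tip of the flat steel tongue (16 x 4 mm) that sticks out of the guard's leading edge
- switch_slot (a point): centre of the mouth of the slot (26 x 5 mm, 41 mm deep) in the black interlock switch with yellow top at the slicer's left end, top 57 mm above the worktop; the tongue runs into it by itself as the guard is slid
- pin: loose quick-release pin, upright, 89 mm long, about 50 g; origin at its lower tip, z up. From the tip: nose tapering from 6 to 12 mm over 6 mm, steel shank 12 mm thick to 43 mm with a detent groove at 31.5 mm, collar 24 mm wide to 47 mm, blue round knob 22 mm wide to 83 mm, cap 26 mm wide to 89 mm. Fully home the collar rests on the boss and the tip is 18 mm below the rail top
- pin_knob (a point): centre of the blue knob's grip, on the pin's axis, 68 mm above the tip. About 5 to 15 N of pull frees the pin from its detent; then it slides easily and stays up by the balls' grip while its shank is in the boss. Raised 20 to 22 mm from home it is clear of the rail but still in the boss, so it can carry the guard along
- blade: flat steel slicing disc, 92 mm wide, lying in the slicer's deck 32 mm above the worktop, bare until the guard covers it; origin at its centre; must not be touched
- onion: brown onion, 82 mm wide, 94 mm high, loose bystander, origin under its middle; leave it alone
- lemon: yellow lemon, 71 x 53 x 51 mm, loose bystander, origin under its middle; leave it alone
- garlic: white garlic bulb, 56 mm, loose bystander, origin under its middle; leave it alone
- carrot: orange carrot lying, 196 mm long, loose bystander, origin under its middle; leave it alone
- salt_shaker: grey-capped salt shaker, 44 mm wide, 90 mm high, loose bystander, origin under its middle; leave it alone
- peeler: green-handled peeler, 170 x 25 x 18 mm, loose bystander, origin under its middle; leave it alone
- mug: white mug, 88 mm wide, 127 mm with handle, 95 mm high, loose bystander, origin under its middle; leave it alone
Mind the look-alikes: they are no part of the job. Of the things shaped like the pin, the blue one is meant.

How it is judged:
By the outcome, as a careful person would: the job done as asked, in the order asked, and still so for the second after the job is handed in, with the robot touching nothing.
It also fails if it takes over 40 s, if anything falls off the work surface, if the arm or the gripper's body presses on something with over 40 N, if the wrist force passes 120 N, or if a joint passes its speed limit or range.

## Working session

There is one attempt and no reset: what is moved stays moved. The work goes in short steps, Python scripts to look and compute and a shell command to move; the robot and the scene stay as the last step left them, time stands still between calls to the robot, and variables do not carry over. Pictures are saved under pics/ and viewed, at most 10 in all, crops included, and the job is handed in when it is done.

```bash
mkdir -p pics; cat > h.py <<'E'
import numpy as np, cv2, json
from plant import *
def snap(n):
    m=camera_model(n); im=capture(n); return im,m
def ray(m,px):
    f=240/np.tan(np.radians(m['fov_y'])/2); P=np.array(m['pose'])
    d=np.array([(px[0]-m['cx'])/f,-(px[1]-m['cy'])/f,-1.]); d=P[:3,:3]@d
    return P[:3,3],d/np.linalg.norm(d)
def atz(m,px,z):
    o,d=ray(m,px); return o+d*(z-o[2])/d[2]
def tri(*rs):
    A=np.zeros((3,3));b=np.zeros(3)
    for o,d in rs:
        M=np.eye(3)-np.outer(d,d);A+=M;b+=M@o
    p=np.linalg.solve(A,b)
    return p,[float(np.linalg.norm(np.cross(p-o,d))) for o,d in rs]
def proj(m,p):
    f=240/np.tan(np.radians(m['fov_y'])/2); P=np.array(m['pose'])
    c=P[:3,:3].T@(np.array(p)-P[:3,3]); return [m['cx']+f*c[0]/-c[2],m['cy']-f*c[1]/-c[2]]
E
python3 - <<'E'
from h import *
np.set_printoptions(precision=1,suppress=True)
ims=[]
for c in ['top','side']:
    im,m=snap(c); ims.append(im); print(c,{k:v for k,v in m.items() if k!='pose'},np.array(m['pose'])[:3,3])
    for t in ['pin','pin_knob','guard_boss','hole_open','guard_rib','tongue_tip','switch_slot','slicer','blade']:
        print(t,[(np.round(r['location'],1).tolist(),round(r['score'],2)) for r in pinpoint(c,t)[:3]])
    cv2.imwrite(f'pics/{c}0.png',im[:,:,::-1])
print(get_obs())
E
```

```text
top {'fov_y': 42.6654962042922, 'cx': 325.3925303703003, 'cy': 229.6946588147045} [  95.5  200.2 1484.3]
pin [([428.2, 268.0], 0.72), ([347.7, 287.2], 0.71), ([321.7, 293.8], 0.71)]
pin_knob [([391.8, 272.8], 0.7), ([374.8, 240.6], 0.58), ([321.7, 286.4], 0.46)]
guard_boss [([372.3, 239.6], 0.59)]
hole_open [([374.0, 245.0], 0.71), ([298.6, 227.0], 0.65)]
guard_rib [([384.5, 208.5], 0.98)]
tongue_tip [([334.8, 218.9], 0.65), ([157.7, 266.4], 0.52)]
switch_slot [([299.7, 225.6], 0.69)]
slicer [([343.6, 226.1], 0.86), ([488.8, 200.2], 0.66)]
blade [([321.8, 222.9], 0.67)]
side {'fov_y': 45.07538711102483, 'cx': 319.3725925861537, 'cy': 239.58876415734662} [  53.3 -989.9  973.7]
pin [([283.6, 284.3], 0.78), ([290.2, 315.5], 0.65), ([295.3, 340.9], 0.61)]
pin_knob [([323.1, 271.7], 0.71), ([285.3, 293.7], 0.68), ([288.3, 321.4], 0.68)]
guard_boss [([321.4, 281.3], 0.74), ([324.1, 292.3], 0.48)]
hole_open []
guard_rib [([356.4, 289.3], 0.75)]
tongue_tip [([348.6, 259.8], 0.79)]
switch_slot [([340.4, 242.9], 0.71)]
slicer [([341.3, 276.9], 0.94)]
blade [([345.6, 260.0], 0.9), ([345.4, 258.0], 0.46)]
{'time': 1.0, 'joint_positions': array([ 1.1,  0.3,  1.5,  0. ,  1.3, -0.1]), 'dq': array([ 0., -0., -0., -0.,  0., -0.]), 'tau': array([ -0. , -43.1, -24.4,   0.1,   0. ,   0. ]), 'tool_pos': array([152. , 502.5, 202.1]), 'tcp_rot': array([ 3.1, -0. ,  2.8]), 'contact_force': array([ 0.1,  0. , -0.3]), 'moment': array([0. , 0.1, 0.1]), 'finger_force': 0.0, 'grip_width': 91.90375841109608}
```

```bash
python3 - <<'E'
import cv2,numpy as np
t=cv2.imread('pics/top0.png');s=cv2.imread('pics/side0.png')
a=cv2.resize(t[150:350,240:500],None,fx=3,fy=3,interpolation=cv2.INTER_CUBIC)
b=cv2.resize(s[200:380,240:480],None,fx=3.3,fy=3.3,interpolation=cv2.INTER_CUBIC)
cv2.imwrite('pics/a.png',a);cv2.imwrite('pics/b.png',b)
E
```

```text
(no output)
```

View pics/a.png

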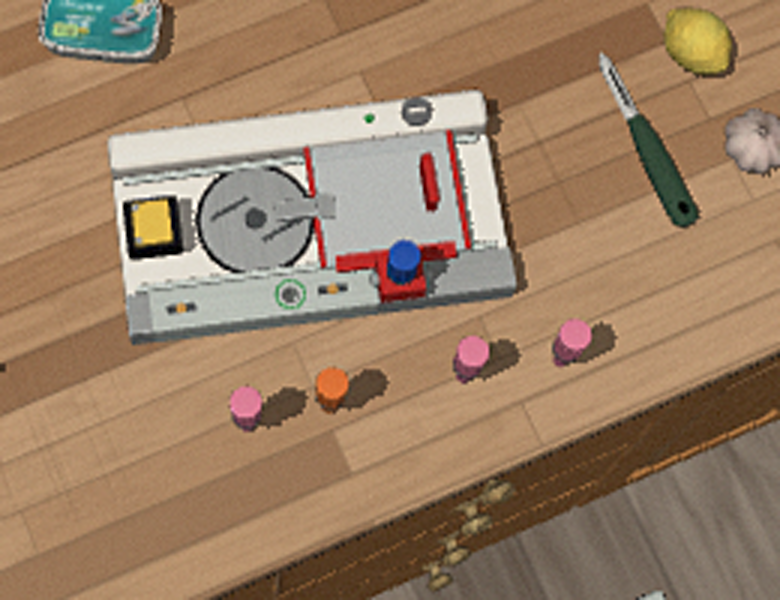

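View pics/b.png

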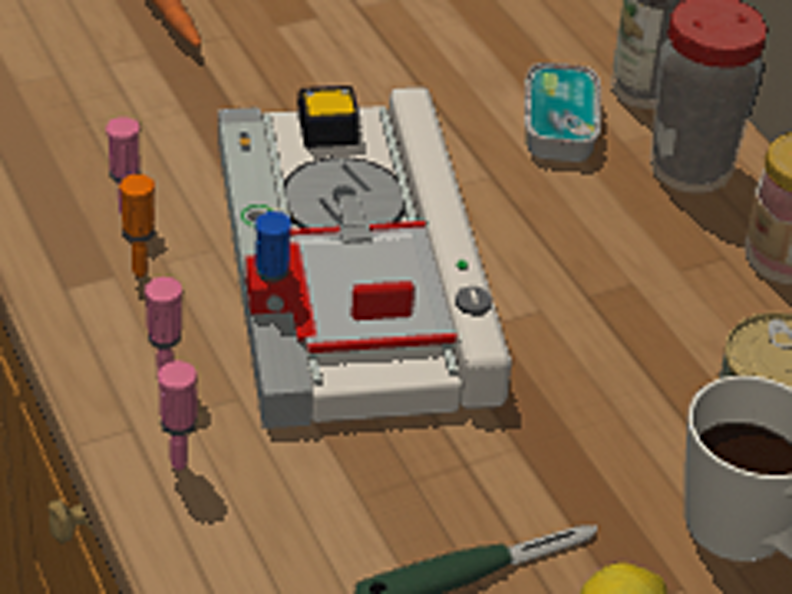

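The blue pin stands in the red boss (top ≈ (374,236) px, side ≈ (323,272) px). The other four pin shapes are three pink and one orange, at top ≈ (322,286), (351,279), (398,269), (431,264), loose on the worktop, so they are not the one meant. The green ring is at top ≈ (337,248).

```bash
cat > m.py <<'E'
from h import *
def blob(im,kind,roi=None):
    hsv=cv2.cvtColor(im,cv2.COLOR_RGB2HSV)
    lo,hi={'blue':((105,150,60),(125,255,255)),'green':((50,80,60),(80,255,255))}[kind]
    k=cv2.inRange(hsv,lo,hi)
    if roi: z=np.zeros_like(k); x0,x1,y0,y1=roi; z[y0:y1,x0:x1]=k[y0:y1,x0:x1]; k=z
    return k
E
python3 - <<'E'
from m import *
np.set_printoptions(precision=1,suppress=True)
R={'top':((360,395,215,255),(326,350,235,260)),'side':((310,335,255,290),(308,330,255,275))}
rb=[];rg=[];rr=[]
for c in ['top','side']:
    im,m=snap(c)
    y,x=np.nonzero(blob(im,'blue',R[c][0])); pb=(x.mean(),y.mean())
    y,x=np.nonzero(blob(im,'green',R[c][1])); pg=((x.min()+x.max())/2,(y.min()+y.max())/2)
    print(c,len(x),pb,pg,'blue z80',atz(m,pb,95 if c=='top' else 88),'green z34',atz(m,pg,34))
    rb.append(ray(m,pb));rg.append(ray(m,pg))
    if c=='top':
        for q in [(283.5,261.5),(412,246.5),(276.5,196),(402.5,181)]: print(atz(m,q,34))
        print('img up dir',np.array(m['pose'])[:3,:2].T)
print('blue',tri(*rb));print('green',tri(*rg))
E
```

```text
top 25 (np.float64(374.12931034482756), np.float64(236.8706896551724)) (np.float64(336.5), np.float64(247.5)) blue z80 [452.9 -65.8  95. ] green z34 [480.3  18.8  34. ]
[498.9 151.9  34. ]
[ 409.2 -152.5   34. ]
[664.7 104.   34. ]
[ 575.5 -205.7   34. ]
img up dir [[-0.4 -0.9 -0. ]
 [ 0.9 -0.4  0.3]]
side 14 (np.float64(322.1488095238095), np.float64(273.3452380952381)) (np.float64(317.5), np.float64(264.5)) blue z80 [456.1 -70.1  88. ] green z34 [482.7  20.9  34. ]
blue (array([456.2, -67.8,  85.6]), [0.9006736708170004, 0.9006736708169542])
green (array([480.8,  18.9,  35.8]), [0.9888990185707873, 0.9888990185708811])
```

```bash
cat > go.py <<'E'
from h import *
from scipy.spatial.transform import Rotation as Ro
def togo(p,yaw=np.pi-0.28):
    o=get_obs(); R=Ro.from_euler('xyz',o['tcp_rot']).as_matrix()
    T=Ro.from_euler('xyz',[np.pi,0,yaw]).as_matrix()
    print('t',round(o['time'],2),'pos',np.round(o['tool_pos'],1),'rpy',np.round(o['tcp_rot'],4),'F',np.round(o['contact_force'],1),'w',round(o['grip_width'],1))
    print('shift units',np.round(R.T@(np.array(p)-o['tool_pos'])/30,2),'turn units',np.round(np.degrees(Ro.from_matrix(R.T@T).as_rotvec())/4,2))
if __name__=='__main__':
    import sys; togo([float(a) for a in sys.argv[1:4]])
E
python3 go.py 456 -68 190
```

```text
t 1.1 pos [152.  502.5 202.1] rpy [3.1415 0.     2.8478] F [0.3 0.6 0.5] w 91.9
shift units [-15.21 -15.27   0.4 ] turn units [ 0.   0.  -0.2]
```

```bash
python3 -m pendant '[-0.9,-0.8,0,0,0,0,-1, -0.9,-0.8,0,0,0,0,-1, -0.9,-0.8,0,0,0,0,-1, -0.9,-0.8,0,0,0,0,-1, -0.9,-0.9,0,0,0,0,-1, -0.9,-0.9,0,0,0,0,-1, -0.9,-0.9,0,0,0,0,-1, -0.9,-0.9,0,0,0,0,-1, -0.9,-0.9,0,0,0,0,-1, -0.9,-0.9,0,0,0,0,-1, -0.9,-0.9,0,0,0,0,-1, -0.9,-0.9,0,0,0,0,-1]'
python3 go.py 456 -68 190
```

```text
time: 2.3
tool_pos: [372.4, 108.6, 202.4]
tcp_rot: [3.141, 0.001, 2.848]
contact_force: [0.7, 0.7, -0.8]
grip_width: 92.0
finger_force: 0.0
t 2.3 pos [372.4 108.6 202.4] rpy [3.1411e+00 8.0000e-04 2.8477e+00] F [ 0.7  0.7 -0.8] w 92.0
shift units [-4.37 -4.83  0.41] turn units [ 0.01  0.01 -0.2 ]
```

```bash
python3 -m pendant '[-0.9,-0.9,0,0,0,0,-1, -0.9,-0.9,0,0,0,0,-1, -0.9,-0.9,0,0,0,0,-1, -0.5,-0.5,0,0,0,0,-1, 0,0,0,0,0,0,-1]' >/dev/null
python3 - <<'E'
from go import *
im,m=snap('wrist'); cv2.imwrite('pics/w1.png',im[:,:,::-1]); json.dump({k:(np.array(v).tolist()) for k,v in m.items()},open('w1.json','w'))
togo([456,-68,190]); 
for n,p in [('knob',(456.2,-67.8,85.6)),('green',(480.8,18.9,34))]: print(n,proj(m,p))
E
```

```text
t 2.85 pos [436.  -10.3 201.9] rpy [ 3.1414e+00 -6.0000e-04  2.8453e+00] F [-0.5 -0.2  0.1] w 91.6
shift units [-1.2  -1.64  0.4 ] turn units [ 0.   -0.01 -0.23]
knob [np.float64(271.5872062800322), np.float64(264.67145430948347)]
green [np.float64(363.40946180654834), np.float64(245.41151361533304)]
```

View pics/w1.png

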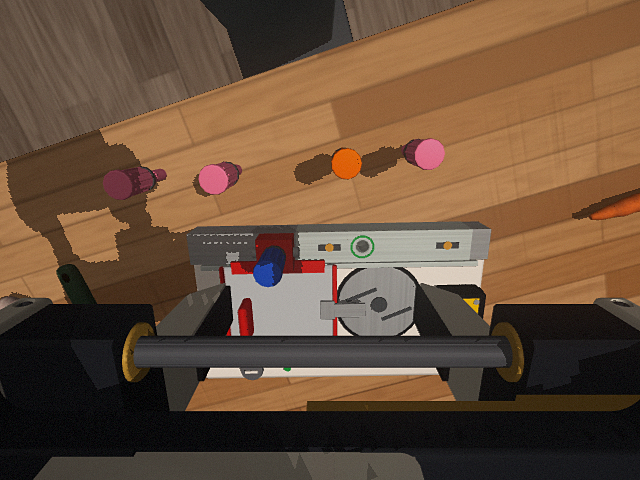

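The wrist view shows the blue pin cap ≈ (267,272) on the red boss and the green ring at (362,246), matching the projected (363,245). The pink and orange pins stand at the near side in row ≈ 150–185.

```bash
python3 - <<'E'
from m import *
np.set_printoptions(precision=1,suppress=True)
m=json.load(open('w1.json')); im=cv2.imread('pics/w1.png')[:,:,::-1].copy()
k=blob(im,'blue',(245,295,240,295)); y,x=np.nonzero(k); print('blue',x.min(),x.max(),y.min(),y.max(),x.mean(),y.mean())
for r in range(y.min(),y.max()+1,4): 
    xs=x[y==r]; print(r,xs.min(),xs.max())
k=blob(im,'green',(345,380,230,262)); y,x=np.nonzero(k); g=((x.min()+x.max())/2,(y.min()+y.max())/2)
print('green',g,atz(m,g,34),(x.max()-x.min()))
print('cam',np.array(m['pose'])[:3,3])
for n,p in [('tip@boss',(456.2,-67.8,59)),('cap',(456.2,-67.8,105))]: print(n,proj(m,p))
g3=cv2.cvtColor(im,cv2.COLOR_RGB2GRAY)
for l in cv2.HoughLinesP(cv2.Canny(g3,60,150),1,np.pi/720,50,minLineLength=90,maxLineGap=12)[:,0]:
    if l[1]<275 and l[3]<275 and l[1]>215:
        a=atz(m,l[:2],34);b=atz(m,l[2:],34); print(l,np.arctan2(b[0]-a[0],b[1]-a[1]))
E
```

```text
blue 253 284 249 286 266.2985611510791 272.6906474820144
249 266 268
253 264 264
257 266 266
261 261 276
265 256 276
269 254 279
273 254 279
277 254 280
281 256 278
285 262 274
green (np.float64(362.0), np.float64(246.0)) [481.   17.3  34. ] 22
cam [359.2  11.2 384.6]
tip@boss [np.float64(275.35110893258957), np.float64(254.96795762756116)]
cap [np.float64(268.44277475948013), np.float64(272.7779287969354)]
[327 221 638 129] 0.001259392289261016
[298 232 485 228] 0.274740833788902
[221 225 311 224] 0.28550345002394856
[441 220 639 163] 0.0007803283790656591
[169 231 360 173] 0.003289085355370059
[325 264 436 262] 0.277614453756381
[325 262 480 259] 0.27622724699627227
[312 223 447 222] 0.2893309374924461
[381 266 483 267] 0.30738193394342017
[189 233 298 233] 0.2969448256923491
```

```bash
python3 go.py 456.8 -69 66
```

```text
t 2.85 pos [436.  -10.3 201.9] rpy [ 3.1414e+00 -6.0000e-04  2.8453e+00] F [-0.5 -0.2  0.1] w 91.6
shift units [-1.24 -1.67  4.53] turn units [ 0.   -0.01 -0.23]
```

```bash
python3 -m pendant '[-0.62,-0.83,0,0,0,-0.25,-1, -0.62,-0.83,0,0,0,0,-1, 0,0,0.8,0,0,0,-1, 0,0,0.8,0,0,0,-1, 0,0,0.8,0,0,0,-1, 0,0,0.8,0,0,0,-1, 0,0,0.8,0,0,0,-0.5, 0,0,0.5,0,0,0,-0.3, 0,0,0,0,0,0,0]' ; python3 go.py 456.8 -69 66
```

```text
time: 3.75
tool_pos: [455.7, -66.1, 65.6]
tcp_rot: [3.141, -0.004, 2.867]
contact_force: [0.6, 0.4, -0.4]
grip_width: 72.5
finger_force: 0.0
t 3.75 pos [455.7 -66.1  65.6] rpy [ 3.1411 -0.0045  2.8665] F [ 0.6  0.4 -0.4] w 72.5
shift units [-0.06 -0.08 -0.01] turn units [ 0.01 -0.06  0.07]
```

```bash
python3 -m pendant '[-0.04,-0.08,0,0,0,0,0.4, 0,0,0,0,0,0,1, 0,0,0,0,0,0,1, 0,0,0,0,0,0,1, 0,0,0,0,0,0,1, 0,0,0,0,0,0,1]'; python3 go.py 456.8 -69 66; python3 - <<'E'
from h import *
im,m=snap('wrist'); cv2.imwrite('pics/w2.png',cv2.resize(im[180:400,160:480],None,fx=2,fy=2)[:,:,::-1])
E
```

```text
time: 4.35
tool_pos: [458.2, -70.4, 67.4]
tcp_rot: [3.141, 0.001, 2.865]
contact_force: [1.2, 0.4, 1.1]
grip_width: 24.7
finger_force: 30.3
t 4.35 pos [458.2 -70.4  67.4] rpy [3.1412e+00 5.0000e-04 2.8650e+00] F [1.2 0.4 1.1] w 24.7
shift units [0.06 0.03 0.05] turn units [0.   0.01 0.05]
```

View pics/w2.png

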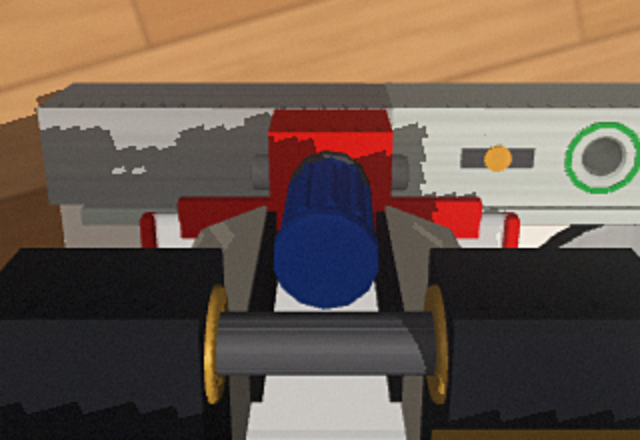

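The fingers straddle the blue knob (cap ≈ (326,270) in the crop), with the boss and ring intact. The grip reads 30 N. I'll now pull it up.

```bash
python3 -m pendant '[0,0,-0.1,0,0,0,1, 0,0,-0.1,0,0,0,1]'; python3 -m pendant '[0,0,-0.1,0,0,0,1, 0,0,-0.1,0,0,0,1]';python3 -m pendant '[0,0,-0.1,0,0,0,1, 0,0,-0.1,0,0,0,1, 0,0,-0.1,0,0,0,1, 0,0,0,0,0,0,1]'; python3 go.py 458 -70 66.5; python3 - <<'E'
from h import *
im,m=snap('wrist'); cv2.imwrite('pics/w3.png',cv2.resize(im[180:400,160:480],None,fx=2,fy=2)[:,:,::-1])
im,m=snap('side'); cv2.imwrite('pics/s3.png',cv2.resize(im[220:340,270:400],None,fx=4,fy=4)[:,:,::-1])
a=cv2.imread('pics/w3.png');b=cv2.imread('pics/s3.png')
c=np.zeros((480,1160,3),np.uint8);c[:440,:640]=a;c[:,640:]=b;cv2.imwrite('pics/c3.png',cv2.resize(c,None,fx=.68,fy=.68))
E
```

```text
time: 4.6
tool_pos: [457.5, -70.4, 72.8]
tcp_rot: [3.142, -0.002, 2.865]
contact_force: [-0.5, 0.4, -2.1]
grip_width: 24.1
finger_force: 30.0
time: 4.8
tool_pos: [458.1, -70.5, 79.4]
tcp_rot: [-3.142, 0.0, 2.865]
contact_force: [-0.4, 0.1, -2.4]
grip_width: 24.4
finger_force: 30.0
time: 5.2
tool_pos: [458.6, -70.7, 88.8]
tcp_rot: [-3.142, 0.002, 2.865]
contact_force: [-0.8, -0.4, 1.0]
grip_width: 24.5
finger_force: 30.0
t 5.2 pos [458.6 -70.7  88.8] rpy [-3.1416e+00  1.6000e-03  2.8652e+00] F [-0.8 -0.4  1. ] w 24.5
shift units [0.03 0.02 0.74] turn units [-0.    0.02  0.05]
```

View pics/c3.png

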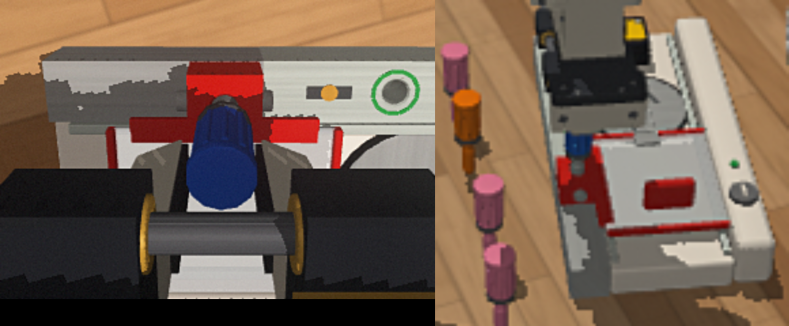

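```bash
python3 - <<'E'
from m import *
o=get_obs();im,m=snap('wrist');print(o['tool_pos'])
w2=cv2.imread('pics/w2.png')[:,:,::-1].copy()
for a in (cv2.resize(w2,(320,220)),im[180:400,160:480]):
    k=blob(a,'blue',(120,205,50,170));y,x=np.nonzero(k)
    print(x.min()+160,x.max()+160,y.min()+180,y.max()+180,len(x))
for zc in (105,110,115,120,125,127,130): print(zc,np.round(proj(m,(457.7,-70,zc)),1))
E
```

```text
[458.44653648 -70.6467569   88.50465335]
297 348 259 333 2821
297 348 258 333 2804
105 [325.2 292.8]
110 [325.3 297.1]
115 [325.4 301.7]
120 [325.4 306.5]
125 [325.5 311.6]
127 [325.5 313.7]
130 [325.6 316.9]
```

No slip: the cap sits at the same wrist pixels as before the 21 mm lift. I'll slide part-way and measure the ring again from close up.

```bash
python3 -m pendant '[0,0.2,0,0,0,0,1, 0,0.2,0,0,0,0,1, 0,0.2,0,0,0,0,1, 0,0.2,0,0,0,0,1, 0,0.2,0,0,0,0,1, 0,0.2,0,0,0,0,1, 0,0.2,0,0,0,0,1, 0,0.2,0,0,0,0,1, 0,0.2,0,0,0,0,1, 0,0,0,0,0,0,1]'
python3 - <<'E'
from m import *
np.set_printoptions(precision=2,suppress=True)
P=np.array([get_obs()['tool_pos'] for _ in range(1)])
im,m=snap('wrist'); cv2.imwrite('pics/w4.png',cv2.resize(im[180:400,160:480],None,fx=2,fy=2)[:,:,::-1])
k=blob(im,'green',(280,480,200,330));y,x=np.nonzero(k)
g=((x.min()+x.max())/2,(y.min()+y.max())/2);print(x.min(),x.max(),y.min(),y.max())
t=P[0];q=atz(m,g,34);d=q-t;u=np.array([.2766,0]);u=np.array([np.sin(.277),np.cos(.277)]);v=np.array([np.cos(.277),-np.sin(.277)])
print('tcp',t,'ring',q,'along',d[:2]@u,'across',d[:2]@v)
k=blob(im,'blue',(280,365,230,350));y,x=np.nonzero(k);print('cap',x.min(),x.max(),y.max())
# rail hole itself & same for w1
print('proj pin axis z127,z59',proj(m,(t[0],t[1],127)),proj(m,(t[0],t[1],59)))
E
```

```text
time: 6.35
tool_pos: [473.0, -17.7, 88.1]
tcp_rot: [3.141, -0.0, 2.866]
contact_force: [0.0, 0.1, 0.1]
grip_width: 24.4
finger_force: 30.0
357 391 233 265
tcp [472.97 -17.67  88.08] ring [481.38  17.27  34.  ] along 35.91171858373633 across -1.4701118495217793
cap 297 348 333
proj pin axis z127,z59 [np.float64(324.72066193333336), np.float64(315.7762573300038)] [np.float64(324.094460161996), np.float64(263.3263485232693)]
```

View pics/w4.png

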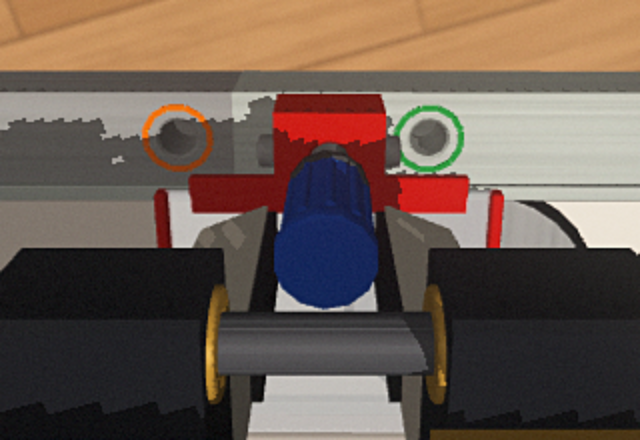

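The guard follows the pin. Both rings show: orange at crop (177,137), green at (430,137). Their spacing gives the offset directly.

```bash
python3 - <<'E'
from m import *
np.set_printoptions(precision=2,suppress=True)
t=get_obs()['tool_pos']
im,m=snap('wrist'); hsv=cv2.cvtColor(im,cv2.COLOR_RGB2HSV); C={}
for n,(lo,hi),roi in [('o',((5,120,60),(20,255,255)),(225,270,228,270)),('g',((50,80,60),(80,255,255)),(340,400,228,272))]:
    k=cv2.inRange(hsv,lo,hi);x0,x1,y0,y1=roi;y,x=np.nonzero(k[y0:y1,x0:x1]);x+=x0;y+=y0
    # circle fit
    A=np.c_[2*x,2*y,np.ones(len(x))];s=np.linalg.lstsq(A,x**2+y**2,rcond=None)[0]
    C[n]=atz(m,s[:2],34);print(n,s[:2],np.sqrt(s[2]+s[0]**2+s[1]**2),x.min(),x.max(),y.min(),y.max(),C[n])
d=(C['g']-C['o'])[:2];print('D',np.linalg.norm(d),'ang',np.arctan2(*d));u=d/np.linalg.norm(d)
h=np.array([458.3,-70.5])
print('tcp',t,'moved',(t[:2]-h)@u,'target',h+d,'tcp-orange',(t-C['o'])[:2]@u)
E
python3 go.py 473 -17.6 88
```

```text
o [248.67 248.6 ] 15.860979632715534 231 266 232 265 [456.54 -69.45  34.  ]
g [374.54 248.92] 15.740691284323857 357 392 233 265 [481.36  17.36  34.  ]
D 90.28889964364744 ang 0.2785188189207444
tcp [472.91 -17.99  88.08] moved 54.505007775032155 target [483.12  16.31] tcp-orange 53.98390880723731
t 6.45 pos [472.9 -18.2  88.1] rpy [3.1411 0.     2.8655] F [-0.2 -0.7  0.3] w 24.3
shift units [0.   0.02 0.  ] turn units [0.01 0.   0.06]
```

```bash
python3 -m pendant '[0,0.2,0,0,0,0,1, 0,0.2,0,0,0,0,1, 0,0.2,0,0,0,0,1, 0,0.2,0,0,0,0,1, 0,0.2,0,0,0,0,1, 0,0.21,0,0,0,0,1, 0,0,0,0,0,0,1]';python3 -m pendant '[0,0,0.1,0,0,0,1, 0,0,0.1,0,0,0,1, 0,0,0,0,0,0,1]'
```

```text
time: 7.15
tool_pos: [482.9, 17.3, 88.1]
tcp_rot: [3.141, 0.0, 2.866]
contact_force: [-0.3, -0.6, 0.4]
grip_width: 23.8
finger_force: 30.0
time: 7.45
tool_pos: [482.4, 16.5, 81.5]
tcp_rot: [3.141, -0.001, 2.865]
contact_force: [0.1, 1.6, -1.5]
grip_width: 24.3
finger_force: 30.0
```

```bash
python3 -m pendant '[0,0,0.1,0,0,0,1, 0,0,0,0,0,0,1]';python3 -m pendant '[0,0,0.1,0,0,0,1, 0,0,0,0,0,0,1]'
```

```text
time: 7.65
tool_pos: [482.4, 16.4, 78.6]
tcp_rot: [3.141, -0.001, 2.865]
contact_force: [-0.0, 1.3, -1.6]
grip_width: 24.3
finger_force: 30.0
time: 7.85
tool_pos: [482.4, 16.4, 75.7]
tcp_rot: [3.142, -0.001, 2.865]
contact_force: [-0.5, 1.3, -1.3]
grip_width: 24.6
finger_force: 30.0
```

```bash
python3 -m pendant '[0,0,0.1,0,0,0,1, 0,0,0.1,0,0,0,1, 0,0,0,0,0,0,1]';python3 -m pendant '[0,0,0.1,0,0,0,1, 0,0,0,0,0,0,1]';python3 -m pendant '[0,0,0.03,0,0,0,1, 0,0,0.02,0,0,0,1, 0,0,0,0,0,0,1]'
```

```text
time: 8.15
tool_pos: [482.2, 16.6, 69.3]
tcp_rot: [3.142, -0.001, 2.865]
contact_force: [0.5, 1.0, -5.7]
grip_width: 24.5
finger_force: 30.0
time: 8.35
tool_pos: [483.2, 16.3, 67.4]
tcp_rot: [3.141, 0.001, 2.865]
contact_force: [-0.3, 0.8, 2.1]
grip_width: 24.2
finger_force: 30.0
time: 8.65
tool_pos: [483.7, 16.3, 67.1]
tcp_rot: [3.141, 0.003, 2.865]
contact_force: [-2.5, 1.3, 13.2]
grip_width: 24.5
finger_force: 30.0
```

Force drops as the detent snaps in, then rises to 13 N as the collar bottoms at the same height as at the start (67 mm). I'll release and retreat upward.

```bash
python3 -m pendant '[0,0,-0.02,0,0,0,1, 0,0,0,0,0,0,0, 0,0,0,0,0,0,-0.3, 0,0,0,0,0,0,-0.3, 0,0,0,0,0,0,-0.3]'; python3 -m pendant '[0,0,-0.5,0,0,0,-0.3, 0,0,-0.9,0,0,0,-0.3, 0,0,-0.9,0,0,0,-0.3, 0,0,-0.9,0,0,0,-0.3, 0,0,-0.9,0,0,0,-0.3, 0,-0.9,0,0,0,0,-0.3, 0,-0.9,0,0,0,0,-0.3, 0,0,0,0,0,0,-0.3]'; python3 - <<'E'
from m import *
im,m=snap('wrist');s,ms=snap('side');t,mt=snap('top')
print(proj(m,(482.5,16.3,105)))
k=blob(im,'blue',(250,480,180,330));y,x=np.nonzero(k);p=((x.min()+x.max())/2,y.max()-(x.max()-x.min())/2)
print('cap wrist',p,atz(m,p,105))
rb=[]
for i,mm,q in ((t,mt,'top'),(s,ms,'side')):
    u,v=[int(a) for a in proj(mm,(481,17,90))];k=blob(i,'blue',(u-14,u+14,v-18,v+18));y,x=np.nonzero(k);print(q,x.mean() if len(x) else None,len(x))
    if len(x)>40: rb.append(ray(mm,(x.mean(),y.mean())))
if len(rb)==2: print(tri(*rb))
c=np.zeros((480,800,3),np.uint8);c[:,:400]=im[60:420,180:480].repeat(1,0)[:,:,::-1] if 0 else cv2.resize(im[150:390,220:420],(400,480))[:,:,::-1];c[:,400:]=cv2.resize(s[210:330,290:390],(400,480))[:,:,::-1];cv2.imwrite('pics/c5.png',c)
E
```

```text
time: 9.15
tool_pos: [482.5, 16.3, 66.0]
tcp_rot: [-3.142, -0.001, 2.865]
contact_force: [-0.3, -0.2, -0.2]
grip_width: 52.0
finger_force: 0.0
time: 9.95
tool_pos: [467.4, -37.6, 189.2]
tcp_rot: [-3.141, -0.0, 2.863]
contact_force: [-0.0, 0.5, -0.8]
grip_width: 59.3
finger_force: 0.0
[np.float64(393.83544190685853), np.float64(238.43169725848088)]
cap wrist (np.float64(394.0), np.float64(236.0)) [480.54994515  16.86487328 105.        ]
top 336.4736842105263 114
side 317.6462585034014 147
(array([480.929049  ,  19.29807788,  85.70051054]), [0.7218866212909434, 0.721886621290865])
```

View pics/c5.png

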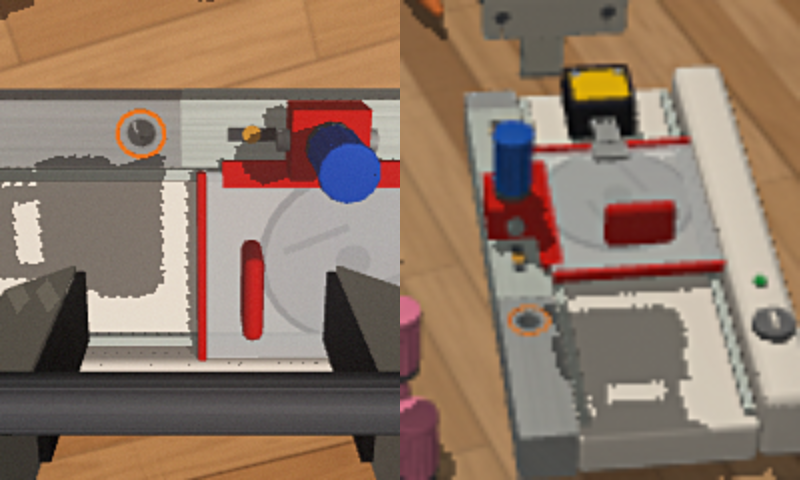

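The pin stands in the boss with its collar down. Its triangulated knob height is 85.7 mm, against 85.6 mm when home at the start. The tongue is in the switch, the guard covers the blade, and the orange hole (crop (140,133)) is empty.

```bash
python3 -c "from plant import close_job; print(close_job())"
```

```text
the job is handed in; nothing more can be done
None
```

The guard is closed over the blade with its tongue in the switch, and the blue pin is fully home through the boss and the green-ringed hole; the job was handed in at about 10 s on the robot's clock.

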